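# Load the line spool on its pay-off stand

## Task

Load the line pay-off stand: with the fingertips, gently push the spool of line up the sloping channel until it drops between the two rollers at the top and stays there without rolling back. Then push the drag arm over so that its felt pad rests on the spool. Do not pinch, lift or carry anything, and leave the other things on the table where they are.

Things in the scene. Friction and masses are not known exactly. Their poses are not given: they have to be found in the camera images.
- stand: The fixed pay-off stand: plywood base 385 x 110 mm (top 16 mm above the table) carrying a sloping channel, two rollers and a drag arm. Origin on the table under the base's middle; y runs along the channel, uphill, z up, x to the right looking uphill. 'Stand y, z' below are in this frame, in mm. Behind the rollers a rubber-faced back stop stands across at y 148, up to z 132.
- channel: The aluminium channel, fixed to the stand, sloping at 10 degrees. Origin mid-floor at its low end (stand y -185, z 24), x up its floor, z square to the floor. It is 255 mm long (to stand y 66, floor z 68) and 50 mm wide inside, between walls 14 mm high; the low end is turned up, 20 mm high.
- spool: Smooth plastic spool of line lying in the channel, axle across, against the low end (centre at stand y -157, z 69; let go, it rolls back there). Origin at its centre, x along the axle. Two black flanges 80 mm in diameter, 44 mm over all; cream winding between, 68 mm in diameter, 36 mm wide. 0.17 to 0.34 kg. 1 to 3 N rolls it up and over the roller, pushed at axle height.
- seat (a point): Centre of the spool when it sits between the two rollers (point fixed to the stand): stand x 0, y 103, z 108. There its centre is 5 mm lower than on top of a roller, and its rim clears the back stop by 5 mm. Once its centre is past stand y 80, the lower roller's axis, it drops in by itself.
- roller_low: The lower roller, 18 mm in diameter, axis across the stand at stand y 80, z 65 (its origin is mid-axis), turning freely. It stands about 3 mm proud of the line of the channel floor. Steel cheeks 82 mm high stand outside the rollers, 53 mm apart, stand y 66 to 170.
- roller_high: The upper roller, 18 mm in diameter, axis across the stand at stand y 126, z 65 (its origin is mid-axis), turning freely.
- drag_arm (a joint): Angle of the drag arm, rad. Hinge axis across the stand at stand y 160, z 158, between two posts 173 mm high. 0: leans back 20 degrees past upright, away from the spool, held against a stop by its weight. Grows as it swings towards the spool; upright 0.35; past about 0.45 it falls by itself, damped, and rests with its pad on the seated spool at about 2.0. Under 1 N moves it.
- drag_tab (a point): Outer end of the drag arm, 86 mm from the hinge; the arm is a steel strap 22 mm wide, 4 mm thick, its end bent 14 mm back, away from the spool. At joint 0 this point is at stand y 189, z 239, and the bent end reaches to y 203, z 234. The arm is pushed over from its uphill side, towards stand -y.
- drag_pad (a point): Middle of the face of the grey felt pad (26 x 24 mm) on the spool's side of the drag arm, 55 mm from the hinge. At joint 0 it is at stand y 168, z 213.
- pot: Bystander: lidded pot of turned dark wood, 80 mm in diameter, 53 mm high, standing to the left. Origin under its foot.
- wax: Bystander: cake of yellow wax, 52 mm in diameter, 28 mm high, on the table to the left of the channel. Origin under its foot.
- bottle: Bystander: clear bottle with an orange cap, 66 mm in diameter, 190 mm high, standing to the right. Origin under its foot.
- thread_a: Bystander: small upright thread spool, 23 mm in diameter, 34 mm high, on the table to the right of the channel. Origin under its foot.
- thread_b: Bystander: another small upright thread spool, 23 mm in diameter, 34 mm high, by the first. Origin under its foot.
- bobbin: Bystander: bobbin holder with a small spool in wire arms and a brass tube, 135 mm long, 25 mm high, lying to the right of the channel's upper part. Origin under its middle.
- scissors: Bystander: small scissors, 105 mm long, 7 mm high, lying to the left of the channel's upper part. Origin under their middle.
- tippet: Bystander: small spool lying flat, 60 mm in diameter, 15 mm high, on the table to the left of the channel's low end. Origin under its middle.

How it is judged:
By the outcome, as a careful person would: the job done as asked, in the order asked, and still so for the second after the job is handed in, with the robot touching nothing.
It also fails if it takes over 64 s, if anything falls off the work surface, if the arm or the gripper's body presses on something with over 40 N, if the wrist force passes 120 N, or if a joint passes its speed limit or range.

## Robot

A 7-joint arm with a two-finger parallel gripper is mounted at the origin on the work surface. World frame = base frame: x ahead of the robot, y to its left, z up, the work surface at z = 0. Lengths are in m, angles in rad, forces in N, time in s.
With the tool pointing down it reaches from about 0.425 to 0.925 m from the base axis. Payload 6.8 kg.
Tool frame: the origin (TCP) lies between the finger pads; the fingertips stand r.tcp_to_tips ahead of it and the grasp point (between the pads) lies 3 mm ahead of it (r.tcp_to_tips is the distance from the TCP to the fingertips, in m); z points along the fingers, y is the line along which they close (so a half turn about z gives the same grasp; the last joint's range is limited). The gripper opens to 85 mm and grips with 20 to 120 N. Pads are 22 mm wide; open, the fingers measure 114 mm over their backs; the gripper's body (76 mm by 85 mm) begins 54 mm behind the grasp point. The pads swing forward as they close: fully open they stand 13 mm farther back than shut.
Start: joints at [1.038, 0.477, 0.022, 1.555, -0.011, 1.109, -0.083], TCP at [0.278, -0.615, 0.253] pointing down, gripper open.
Joint ranges: [-2.96, 2.96], [-0.34, 2.1], [-1.41, 1.46], [0.24, 2.44], [-1.37, 4.51], [0.17, 1.92], [-2.96, 2.96]. Speed limits (rad/s): [2.39, 2.39, 3.14, 3.14, 3.14, 3.14, 3.14].

## Interface

Orientations are given as a rotation vector (axis times angle).
In Python, from bench import r gives the robot as it stands. The module is installed in compiled form; this text tells all that it offers.
- The arm moves only by the tool step_arm, never from a script. Its argument "moves" is a list of rows, each an object of numbers: "rx", "ry", "rz": the turn, a rotation vector about the tool's x, y, z in degrees; "dx", "dy", "dz": the shift along the tool's x, y, z in mm; "gripper": the opening, from -1 (shut) to 1 (fully open). In form: [{"rx": .., "ry": .., "rz": .., "dx": .., "dy": .., "dz": .., "gripper": ..}, ...]. A call has 1 to 20 rows; each row shifts and turns the commanded pose from where the row before left it, along the tool's axes as they then stand; what a row does not reach is not made up. A row lasts 1/8 s, in which the tool goes at most 62.5 mm and 10.7 degrees, less where a joint would pass 70% of its speed; a pose out of reach is approached as far as the arm can. A call is refused whole if a number of a shift passes 62.5 or a number of a turn 10.7, either way. A call with a gripper value outside its range is refused whole. The fingers move at their own pace and stop on an object; "grip_force" is the grip in N (left out, the last holds). Time passes only in rows, so rows that do not move let the fingers close. It gives the time, the measured TCP pose, the force, the opening and the grip force at its end, in the units of the state.
- r.get_obs(): the state, without advancing time (a new reading comes with each control period).
- r.grab_frame(name): name is "scene" or "top"; returns the picture (400x640x3 uint8, blue, green, red); there is no depth.
- r.camera_info(name): a dict with "mtx" (3x3 intrinsics, pixels), "rvec" (rotation vector, rad) and "tvec" (3), from world to camera coordinates, as OpenCV has them. Camera axes: x right, y down, z forward; pixel columns grow to the right and rows downward; lengths in m; the calibration is good to about 2 mm. A picture is of the moment at which its call begins. camera_info takes no time and is no camera call.
- r.hand_in(): hands the job in; it is judged then, once.
The state is a dict: "clock": time; "joints": joint angles; "qvel": joint speeds; "tau": joint torques, N m; "tcp_pos": TCP position; "orientation": TCP orientation; "contact_force": force on the tool from outside, world axes, zero at the start; "moment": the same for the moment, N m; "grip_width": finger opening in m; "gripper_force": force on a finger pad.
Only numpy, scipy, OpenCV 4.12 (cv2) and the standard library are available. Lean on these libraries where they do the work, as an engineer would, in place of code of your own. Each camera call takes 0.05 s, during which the arm holds its last target. There are 200 camera calls.

## Working session

There is one attempt and no reset: what is moved stays moved. The work goes in short steps, Python scripts to look and compute and a tool call to move; the robot and the scene stay as the last step left them, time stands still between calls to the robot, and variables do not carry over. Pictures are saved under pics/ and viewed, at most 10 in all, crops included, and the job is handed in when it is done.

Besides the shell and the picture viewer there is one more tool, called after ">>>" as name([rows], argument=value, ...), one row to a line, values as JSON. step_arm: Moves the arm, as the interface text tells. Its arguments: {"type":"object","properties":{"moves":{"type":"array","items":{"type":"object","properties":{"rx":{"type":"number"},"ry":{"type":"number"},"rz":{"type":"number"},"dx":{"type":"number"},"dy":{"type":"number"},"dz":{"type":"number"},"gripper":{"type":"number"}}}},"grip_force":{"type":"number"}},"required":["moves"]}

```bash
mkdir -p pics; python3 - <<'E'
from bench import r
import cv2
for n in("scene","top"):
    cv2.imwrite(f"pics/{n}0.png",r.grab_frame(n)); c=r.camera_info(n); print(n,c)
o=r.get_obs();print(o, r.tcp_to_tips)
E
```

```text
scene {'mtx': array([[474.19332433,   0.        , 317.5739482 ],
       [  0.        , 474.19332433, 196.02139689],
       [  0.        ,   0.        ,   1.        ]]), 'rvec': array([ 2.38201869,  1.1343036 , -0.33035409]), 'tvec': array([-0.35574599, -0.27638819,  1.69756967])}
top {'mtx': array([[483.5173716 ,   0.        , 325.6377169 ],
       [  0.        , 483.5173716 , 201.38810382],
       [  0.        ,   0.        ,   1.        ]]), 'rvec': array([ 2.09498728, -2.14479514,  0.18496519]), 'tvec': array([0.0084537 , 0.56661372, 1.45366885])}
{'clock': 0.1, 'joints': array([ 1.03790738,  0.47773517,  0.02234639,  1.5563464 , -0.01147961,
        1.10930779, -0.08313272]), 'qvel': array([-5.52305849e-04, -1.84018576e-03, -1.13533883e-03, -3.17640400e-03,
       -1.13381147e-03, -8.93403811e-04,  5.61877425e-05]), 'tau': array([ 3.70762922e-03, -5.97768402e+01,  1.61337532e+00, -2.81957585e+01,
        1.28501700e-02,  4.98360590e-03,  1.75672324e-05]), 'tcp_pos': array([ 0.27796647, -0.61456262,  0.25241371]), 'orientation': array([-3.06944072e+00, -6.61904610e-01,  7.67920589e-04]), 'contact_force': array([-0.35098025, -0.06037062, -0.58761589]), 'moment': array([-0.00721745,  0.05164561,  0.00818105]), 'gripper_force': 0.0, 'grip_width': 0.08559999990408307} 0.022
```

View pics/scene0.png

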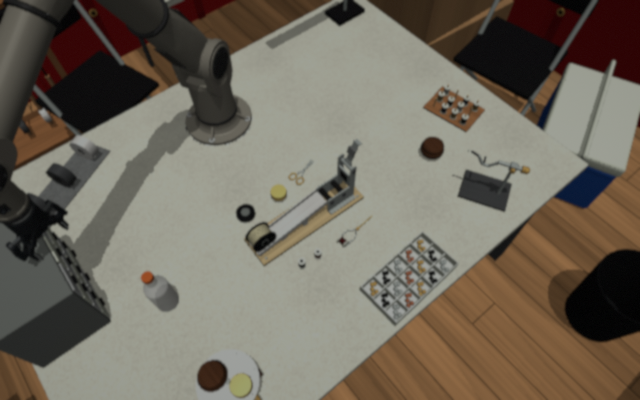

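View pics/top0.png

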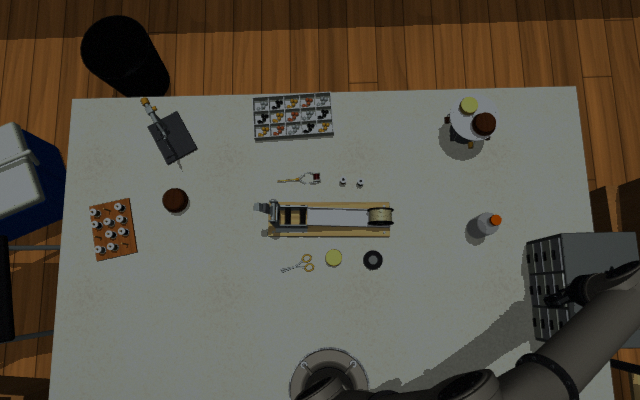

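Top view: the spool is at about (380,216), the channel runs left (world +y), and the drag arm is at about (270,212). I'll enlarge both views for measurement.

```bash
python3 - <<'E'
import cv2
a=cv2.imread("pics/top0.png")[190:250,250:405]; cv2.imwrite("pics/topc.png",cv2.resize(a,None,fx=5,fy=5,interpolation=cv2.INTER_CUBIC))
a=cv2.imread("pics/scene0.png")[130:270,230:380]; cv2.imwrite("pics/scc.png",cv2.resize(a,None,fx=4,fy=4,interpolation=cv2.INTER_CUBIC))
E
```

```text
(no output)
```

View pics/topc.png

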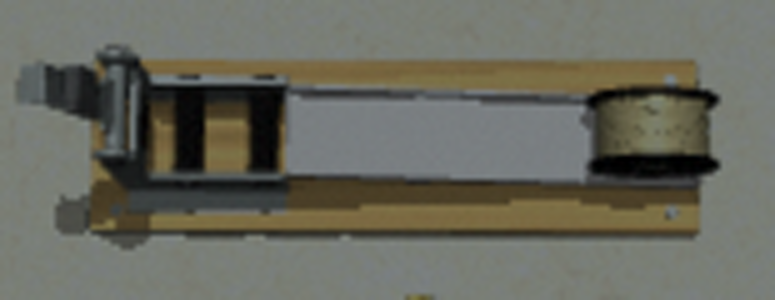

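View pics/scc.png

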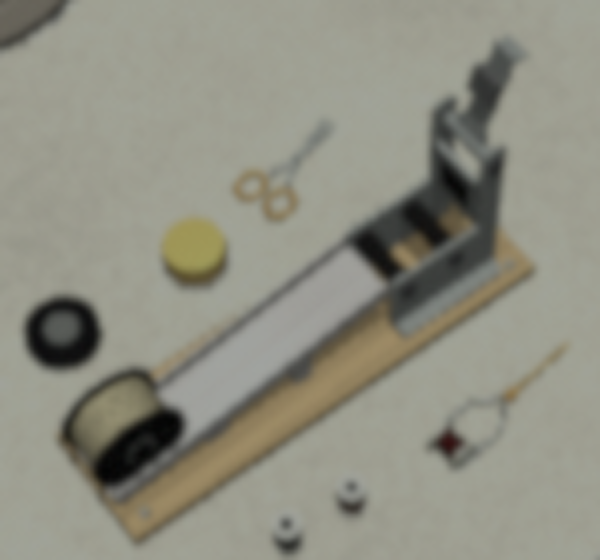

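Crop readings. Top: base corners (697,62), (697,236), (92,232), spool (652,131), arm end about (32,85). Scene: base corners (138,543), (533,270), (62,440), spool about (124,428), arm end about (508,48).

```bash
cat > h.py <<'E'
import numpy as np, cv2
from bench import r
from scipy.optimize import least_squares
I={n:r.camera_info(n) for n in("scene","top")}
def proj(n,P):
    c=I[n]; return cv2.projectPoints(np.array(P,float).reshape(-1,1,3),c["rvec"],c["tvec"],c["mtx"],None)[0].reshape(-1,2)
def ray(n,uv):
    c=I[n];R=cv2.Rodrigues(c["rvec"])[0];o=-R.T@c["tvec"];return o,R.T@np.linalg.inv(c["mtx"])@[*uv,1]
def onz(n,uv,z): o,d=ray(n,uv);return o+d*(z-o[2])/d[2]
def tri(a,b):
    return least_squares(lambda p:np.r_[proj("top",p)[0]-a,proj("scene",p)[0]-b],[.5,0,.05]).x
T=lambda u,v:np.array([250+(u+.5)/5-.5,190+(v+.5)/5-.5])
S=lambda u,v:np.array([230+(u+.5)/4-.5,130+(v+.5)/4-.5])
E
python3 - <<'E'
from h import *
print("base top",[onz("top",T(*p),.016).round(4) for p in((697,62),(697,236),(92,232))])
print("base sc",[onz("scene",S(*p),.016).round(4) for p in((138,543),(62,440),(533,270))])
print("tri low right corner",tri(T(697,62),S(138,543)).round(4))
print("spool",tri(T(652,131),S(124,428)).round(4),"tab",tri(T(32,85),S(508,48)).round(4))
obs=[("top",T(697,62),(55,-192.5,16)),("top",T(697,236),(-55,-192.5,16)),("top",T(92,232),(-55,192.5,16)),
("scene",S(138,543),(55,-192.5,16)),("scene",S(533,270),(55,192.5,16)),("scene",S(62,440),(-55,-192.5,16)),
("top",T(652,131),(0,-157,69)),("scene",S(124,428),(0,-157,69))]
def W(q,p): c,s=np.cos(q[2]),np.sin(q[2]);x,y,z=np.array(p)/1e3;return [q[0]+c*x-s*y,q[1]+s*x+c*y,z]
f=lambda q:np.concatenate([proj(n,W(q,p))[0]-uv for n,uv,p in obs])
s=least_squares(f,[.5,0,0]);q=s.x;print(q,s.fun.round(1))
for k,p in dict(spool=(0,-157,69),seat=(0,103,108),tab=(0,203,234)).items():print(k,np.round(W(q,p),4),proj("top",W(q,p)),proj("scene",W(q,p)))
E
```

```text
base top [array([ 0.5665, -0.2063,  0.016 ]), array([ 0.4553, -0.2011,  0.016 ]), array([0.4669, 0.1797, 0.016 ])]
base sc [array([ 0.5694, -0.2028,  0.016 ]), array([ 0.4651, -0.1988,  0.016 ]), array([0.5782, 0.1755, 0.016 ])]
tri low right corner [ 0.5678 -0.2043  0.0144]
spool [ 0.5141 -0.1688  0.0748] tab [0.5215 0.1826 0.2402]
[ 0.51798742 -0.01129979 -0.02407518] [-0.4 -0.6  0.4 -1.  -0.9 -0.2 -0.8  0.2  0.9 -0.9 -2.3 -0.9 -0.6  0.2
  0.2  0.8]
spool [ 0.5142 -0.1683  0.069 ] [[379.35921458 215.95177639]] [[260.77632376 237.47319091]]
seat [0.5205 0.0917 0.108 ] [[293.43253048 213.9629957 ]] [[331.25574349 183.76566191]]
tab [0.5229 0.1916 0.234 ] [[253.27161357 206.70104674]] [[359.49479503 141.56874846]]
```

>>> step_arm([
  {"rz": 8.6,"dz": -15,"gripper": -1},
  {"rz": 8.6,"dz": -15,"gripper": -1},
  {"rz": 8.5,"dz": -20,"gripper": -1},
  {"dx": 16,"dy": -26,"gripper": -1},
  {"dx": 16,"dy": -26,"gripper": -1},
  {"dx": 16,"dy": -26,"gripper": -1},
  {"dx": 16,"dy": -26,"gripper": -1},
  {"dx": 16,"dy": -26,"gripper": -1},
  {"dx": 16,"dy": -26,"gripper": -1},
  {"dx": 16,"dy": -26,"gripper": -1},
  {"dx": 16,"dy": -26,"gripper": -1},
  {"dx": 16,"dy": -26,"gripper": -1},
  {"dx": 16,"dy": -26,"gripper": -1},
  {"dx": 16,"dy": -26,"gripper": -1},
  {"dx": 16,"dy": -26,"gripper": -1},
  {"dx": 16,"dy": -26,"gripper": -1},
  {"dx": 16,"dy": -26,"gripper": -1},
  {"gripper": -1},
])

```text
invalid input at $.moves[0]: expected keys rx, ry, rz, dx, dy, dz, gripper
```

```bash
cat >> h.py <<'E'
Q=(.518,-.0113,-.0241)
def st():
    o=r.get_obs();p=o["tcp_pos"];c,s=np.cos(Q[2]),np.sin(Q[2]);x,y=p[0]-Q[0],p[1]-Q[1]
    R=cv2.Rodrigues(o["orientation"])[0]
    print("t",round(o["clock"],2),"stand xyz",np.round(1e3*np.array([c*x+s*y,-s*x+c*y,p[2]]),1),"toolx yaw",np.round(np.degrees(np.arctan2(R[1,0],R[0,0])),2),"tz",R[:,2].round(3),"F",o["contact_force"].round(2),"tips",r.tcp_to_tips,o["grip_width"])
E
python3 -c "from h import *;st()"
```

```text
t 0.1 stand xyz [-225.4 -608.9  252.4] toolx yaw 24.34 tz [-0.001  0.001 -1.   ] F [-0.35 -0.06 -0.59] tips 0.022 0.08559999990408307
```

All keys are required in each row.

>>> step_arm([
  {"rx": 0,"ry": 0,"rz": 8.6,"dx": 0,"dy": 0,"dz": -15,"gripper": -1},
  {"rx": 0,"ry": 0,"rz": 8.6,"dx": 0,"dy": 0,"dz": -15,"gripper": -1},
  {"rx": 0,"ry": 0,"rz": 8.5,"dx": 0,"dy": 0,"dz": -20,"gripper": -1},
  {"rx": 0,"ry": 0,"rz": 0,"dx": 16,"dy": -26,"dz": 0,"gripper": -1},
  {"rx": 0,"ry": 0,"rz": 0,"dx": 16,"dy": -26,"dz": 0,"gripper": -1},
  {"rx": 0,"ry": 0,"rz": 0,"dx": 16,"dy": -26,"dz": 0,"gripper": -1},
  {"rx": 0,"ry": 0,"rz": 0,"dx": 16,"dy": -26,"dz": 0,"gripper": -1},
  {"rx": 0,"ry": 0,"rz": 0,"dx": 16,"dy": -26,"dz": 0,"gripper": -1},
  {"rx": 0,"ry": 0,"rz": 0,"dx": 16,"dy": -26,"dz": 0,"gripper": -1},
  {"rx": 0,"ry": 0,"rz": 0,"dx": 16,"dy": -26,"dz": 0,"gripper": -1},
  {"rx": 0,"ry": 0,"rz": 0,"dx": 16,"dy": -26,"dz": 0,"gripper": -1},
  {"rx": 0,"ry": 0,"rz": 0,"dx": 16,"dy": -26,"dz": 0,"gripper": -1},
  {"rx": 0,"ry": 0,"rz": 0,"dx": 16,"dy": -26,"dz": 0,"gripper": -1},
  {"rx": 0,"ry": 0,"rz": 0,"dx": 16,"dy": -26,"dz": 0,"gripper": -1},
  {"rx": 0,"ry": 0,"rz": 0,"dx": 16,"dy": -26,"dz": 0,"gripper": -1},
  {"rx": 0,"ry": 0,"rz": 0,"dx": 16,"dy": -26,"dz": 0,"gripper": -1},
  {"rx": 0,"ry": 0,"rz": 0,"dx": 16,"dy": -26,"dz": 0,"gripper": -1},
  {"rx": 0,"ry": 0,"rz": 0,"dx": 0,"dy": 0,"dz": 0,"gripper": -1},
])

```text
clock: 2.35
tcp_pos: [0.512, -0.2535, 0.3029]
orientation: [-3.14, 0.03, 0.0]
contact_force: [-0.4, -0.5, -1.5]
grip_width: -0.0002
gripper_force: 0.0
```

```bash
python3 -c "from h import *;st()"
```

```text
t 2.35 stand xyz [-1.000e-01 -2.423e+02  3.029e+02] toolx yaw -1.08 tz [-0.     0.001 -1.   ] F [-0.41 -0.51 -1.5 ] tips 0.022 -0.00016941378188409844
```

>>> step_arm([
  {"rx": 0,"ry": 0,"rz": 0,"dx": 0,"dy": 0,"dz": 30,"gripper": -1},
  {"rx": 0,"ry": 0,"rz": 0,"dx": 0,"dy": 0,"dz": 30,"gripper": -1},
  {"rx": 0,"ry": 0,"rz": 0,"dx": 0,"dy": 0,"dz": 30,"gripper": -1},
  {"rx": 0,"ry": 0,"rz": 0,"dx": 0,"dy": 0,"dz": 30,"gripper": -1},
  {"rx": 0,"ry": 0,"rz": 0,"dx": 0,"dy": 0,"dz": 30,"gripper": -1},
  {"rx": 0,"ry": 0,"rz": 0,"dx": 0,"dy": 0,"dz": 30,"gripper": -1},
  {"rx": 0,"ry": 0,"rz": 0,"dx": 0,"dy": 0,"dz": 25,"gripper": -1},
  {"rx": 0,"ry": 0,"rz": 0,"dx": 0,"dy": 0,"dz": 16,"gripper": -1},
  {"rx": 0,"ry": 0,"rz": 0,"dx": 0,"dy": 0,"dz": 0,"gripper": -1},
  {"rx": 0,"ry": 0,"rz": 0,"dx": 0,"dy": 0,"dz": 0,"gripper": -1},
])

```text
clock: 3.6
tcp_pos: [0.5113, -0.257, 0.0831]
orientation: [3.141, -0.038, 0.002]
contact_force: [0.3, 0.1, 0.3]
grip_width: 0.0001
gripper_force: 0.0
```

```bash
python3 - <<'E'
from h import *
st()
a=r.grab_frame("scene")[160:290,190:340];b=r.grab_frame("top")[180:260,330:450]
cv2.imwrite("pics/c1.png",np.vstack([cv2.resize(a,(450,390),interpolation=2)[:, :],cv2.resize(b,(450,200),interpolation=2)]))
E
```

```text
t 3.6 stand xyz [  -0.8 -245.8   83.1] toolx yaw -1.38 tz [ 0.001 -0.001 -1.   ] F [0.31 0.11 0.28] tips 0.022 6.928830517909603e-05
```

View pics/c1.png

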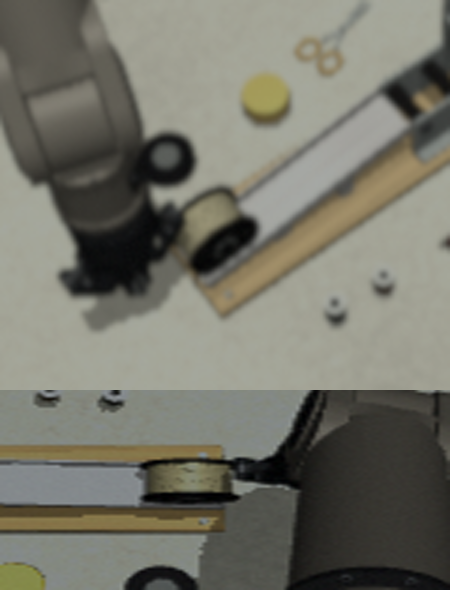

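The scene crop shows the fingers behind the spool at about (170,225), with the gripper linkage bulging towards the rim. I'll back off and turn 90° so the narrow side faces the spool.

```bash
python3 -c "
from h import *;print(r.get_obs()['joints'].round(3))"
```

```text
[ 0.408  0.526 -0.067  1.934  0.053  0.682 -1.286]
```

>>> step_arm([
  {"rx": 0,"ry": 0,"rz": 0,"dx": 0,"dy": 20,"dz": 0,"gripper": -1},
  {"rx": 0,"ry": 0,"rz": 0,"dx": 0,"dy": 20,"dz": 0,"gripper": -1},
  {"rx": 0,"ry": 0,"rz": -10,"dx": 0,"dy": 0,"dz": 0,"gripper": -1},
  {"rx": 0,"ry": 0,"rz": -10,"dx": 0,"dy": 0,"dz": 0,"gripper": -1},
  {"rx": 0,"ry": 0,"rz": -10,"dx": 0,"dy": 0,"dz": 0,"gripper": -1},
  {"rx": 0,"ry": 0,"rz": -10,"dx": 0,"dy": 0,"dz": 0,"gripper": -1},
  {"rx": 0,"ry": 0,"rz": -10,"dx": 0,"dy": 0,"dz": 0,"gripper": -1},
  {"rx": 0,"ry": 0,"rz": -10,"dx": 0,"dy": 0,"dz": 0,"gripper": -1},
  {"rx": 0,"ry": 0,"rz": -10,"dx": 0,"dy": 0,"dz": 0,"gripper": -1},
  {"rx": 0,"ry": 0,"rz": -10,"dx": 0,"dy": 0,"dz": 0,"gripper": -1},
  {"rx": 0,"ry": 0,"rz": -10,"dx": 0,"dy": 0,"dz": 0,"gripper": -1},
  {"rx": 0,"ry": 0,"rz": 0,"dx": 0,"dy": 0,"dz": 0,"gripper": -1},
  {"rx": 0,"ry": 0,"rz": 0,"dx": 0,"dy": 0,"dz": 0,"gripper": -1},
])

```text
clock: 5.32
tcp_pos: [0.5096, -0.2976, 0.0823]
orientation: [2.253, 2.189, -0.0]
contact_force: [0.2, 0.1, -0.6]
grip_width: -0.0001
gripper_force: 0.0
```

```bash
python3 -c "from h import *;st()"
```

```text
t 5.33 stand xyz [  -1.5 -286.4   82.3] toolx yaw 88.36 tz [ 0. -0. -1.] F [ 0.22  0.11 -0.55] tips 0.022 -0.0001377941826132738
```

>>> step_arm([
  {"rx": 0,"ry": 0,"rz": -0.3,"dx": 12,"dy": 1.5,"dz": 0,"gripper": -1},
  {"rx": 0,"ry": 0,"rz": 0,"dx": 14,"dy": 0,"dz": 0,"gripper": -1},
  {"rx": 0,"ry": 0,"rz": 0,"dx": 14,"dy": 0,"dz": 0,"gripper": -1},
  {"rx": 0,"ry": 0,"rz": 0,"dx": 14,"dy": 0,"dz": 0,"gripper": -1},
  {"rx": 0,"ry": 0,"rz": 0,"dx": 8,"dy": 0,"dz": 0,"gripper": -1},
  {"rx": 0,"ry": 0,"rz": 0,"dx": 4,"dy": 0,"dz": 0,"gripper": -1},
  {"rx": 0,"ry": 0,"rz": 0,"dx": 4,"dy": 0,"dz": 0,"gripper": -1},
  {"rx": 0,"ry": 0,"rz": 0,"dx": 4,"dy": 0,"dz": 0,"gripper": -1},
  {"rx": 0,"ry": 0,"rz": 0,"dx": 4,"dy": 0,"dz": 0,"gripper": -1},
  {"rx": 0,"ry": 0,"rz": 0,"dx": 4,"dy": 0,"dz": -0.5,"gripper": -1},
  {"rx": 0,"ry": 0,"rz": 0,"dx": 4,"dy": 0,"dz": -0.7,"gripper": -1},
  {"rx": 0,"ry": 0,"rz": 0,"dx": 4,"dy": 0,"dz": -0.7,"gripper": -1},
  {"rx": 0,"ry": 0,"rz": 0,"dx": 4,"dy": 0,"dz": -0.7,"gripper": -1},
  {"rx": 0,"ry": 0,"rz": 0,"dx": 4,"dy": 0,"dz": -0.7,"gripper": -1},
  {"rx": 0,"ry": 0,"rz": 0,"dx": 4,"dy": 0,"dz": -0.7,"gripper": -1},
  {"rx": 0,"ry": 0,"rz": 0,"dx": 4,"dy": 0,"dz": -0.7,"gripper": -1},
])

```text
clock: 7.32
tcp_pos: [0.5134, -0.1902, 0.087]
orientation: [-2.242, -2.201, -0.0]
contact_force: [-0.3, -1.4, 1.0]
grip_width: 0.0002
gripper_force: 0.6
```

```bash
python3 - <<'E'
from h import *
st()
a=r.grab_frame("scene")[160:290,190:340];b=r.grab_frame("top")[180:260,330:450]
cv2.imwrite("pics/c2.png",np.vstack([cv2.resize(a,(450,390),interpolation=2)[:, :],cv2.resize(b,(450,200),interpolation=2)]))
E
```

```text
t 7.33 stand xyz [  -0.3 -179.    87. ] toolx yaw 88.94 tz [-0.  0. -1.] F [-0.32 -1.41  1.02] tips 0.022 0.00020464800792759148
```

View pics/c2.png

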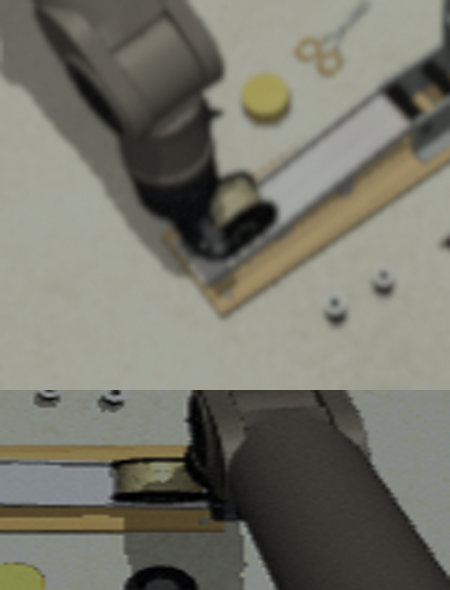

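The crop shows the spool rolled about 25 mm up the channel, with the fingers squarely behind it and about 1.4 N of push. I'll continue.

>>> step_arm([
  {"rx": 0,"ry": 0,"rz": 0,"dx": 7,"dy": 0,"dz": -1.2,"gripper": -1},
  {"rx": 0,"ry": 0,"rz": 0,"dx": 8,"dy": 0,"dz": -1.4,"gripper": -1},
  {"rx": 0,"ry": 0,"rz": 0,"dx": 8,"dy": 0,"dz": -1.4,"gripper": -1},
  {"rx": 0,"ry": 0,"rz": 0,"dx": 8,"dy": 0,"dz": -1.4,"gripper": -1},
  {"rx": 0,"ry": 0,"rz": 0,"dx": 8,"dy": 0,"dz": -1.4,"gripper": -1},
  {"rx": 0,"ry": 0,"rz": 0,"dx": 8,"dy": 0,"dz": -1.4,"gripper": -1},
  {"rx": 0,"ry": 0,"rz": 0,"dx": 8,"dy": 0,"dz": -1.4,"gripper": -1},
  {"rx": 0,"ry": 0,"rz": 0,"dx": 8,"dy": 0,"dz": -1.4,"gripper": -1},
  {"rx": 0,"ry": 0,"rz": 0,"dx": 8,"dy": 0,"dz": -1.4,"gripper": -1},
  {"rx": 0,"ry": 0,"rz": 0,"dx": 8,"dy": 0,"dz": -1.4,"gripper": -1},
  {"rx": 0,"ry": 0,"rz": 0,"dx": 8,"dy": 0,"dz": -1.4,"gripper": -1},
  {"rx": 0,"ry": 0,"rz": 0,"dx": 8,"dy": 0,"dz": -1.4,"gripper": -1},
  {"rx": 0,"ry": 0,"rz": 0,"dx": 8,"dy": 0,"dz": -1.4,"gripper": -1},
  {"rx": 0,"ry": 0,"rz": 0,"dx": 8,"dy": 0,"dz": -1.4,"gripper": -1},
  {"rx": 0,"ry": 0,"rz": 0,"dx": 8,"dy": 0,"dz": -1.4,"gripper": -1},
  {"rx": 0,"ry": 0,"rz": 0,"dx": 8,"dy": 0,"dz": -1.4,"gripper": -1},
  {"rx": 0,"ry": 0,"rz": 0,"dx": 8,"dy": 0,"dz": -1.4,"gripper": -1},
  {"rx": 0,"ry": 0,"rz": 0,"dx": 7,"dy": 0,"dz": -1.3,"gripper": -1},
  {"rx": 0,"ry": 0,"rz": 0,"dx": 6,"dy": 0,"dz": -1.1,"gripper": -1},
  {"rx": 0,"ry": 0,"rz": 0,"dx": 5,"dy": 0,"dz": -0.9,"gripper": -1},
])

```text
clock: 9.93
tcp_pos: [0.5162, -0.0372, 0.114]
orientation: [2.242, 2.201, -0.0]
contact_force: [0.3, -0.3, 0.4]
grip_width: -0.0004
gripper_force: 0.6
```

```bash
python3 - <<'E'
from h import *
st()
cv2.imwrite("pics/s3.png",r.grab_frame("scene"));cv2.imwrite("pics/t3.png",r.grab_frame("top"))
E
```

```text
t 9.93 stand xyz [ -1.2 -25.9 114. ] toolx yaw 88.94 tz [ 0. -0. -1.] F [ 0.27 -0.3   0.42] tips 0.022 -0.0003887008115341018
```

>>> step_arm([
  {"rx": 0,"ry": 0,"rz": 0,"dx": 4,"dy": 0,"dz": -0.7,"gripper": -1},
  {"rx": 0,"ry": 0,"rz": 0,"dx": 4,"dy": 0,"dz": -0.7,"gripper": -1},
  {"rx": 0,"ry": 0,"rz": 0,"dx": 4,"dy": 0,"dz": -0.7,"gripper": -1},
  {"rx": 0,"ry": 0,"rz": 0,"dx": 4,"dy": 0,"dz": -0.7,"gripper": -1},
  {"rx": 0,"ry": 0,"rz": 0,"dx": 4,"dy": 0,"dz": -0.7,"gripper": -1},
  {"rx": 0,"ry": 0,"rz": 0,"dx": 4,"dy": 0,"dz": -0.7,"gripper": -1},
  {"rx": 0,"ry": 0,"rz": 0,"dx": 4,"dy": 0,"dz": -0.7,"gripper": -1},
  {"rx": 0,"ry": 0,"rz": 0,"dx": 4,"dy": 0,"dz": -0.7,"gripper": -1},
  {"rx": 0,"ry": 0,"rz": 0,"dx": 4,"dy": 0,"dz": -0.7,"gripper": -1},
  {"rx": 0,"ry": 0,"rz": 0,"dx": 4,"dy": 0,"dz": -0.7,"gripper": -1},
  {"rx": 0,"ry": 0,"rz": 0,"dx": 4,"dy": 0,"dz": -0.7,"gripper": -1},
  {"rx": 0,"ry": 0,"rz": 0,"dx": 3,"dy": 0,"dz": -0.5,"gripper": -1},
  {"rx": 0,"ry": 0,"rz": 0,"dx": 3,"dy": 0,"dz": -0.5,"gripper": -1},
  {"rx": 0,"ry": 0,"rz": 0,"dx": 2,"dy": 0,"dz": 0,"gripper": -1},
  {"rx": 0,"ry": 0,"rz": 0,"dx": 2,"dy": 0,"dz": 0,"gripper": -1},
])

```text
clock: 11.9
tcp_pos: [0.5172, 0.0167, 0.1226]
orientation: [-2.242, -2.201, -0.0]
contact_force: [0.0, -0.2, 1.1]
grip_width: -0.0001
gripper_force: 0.4
```

```bash
python3 - <<'E'
from h import *
st()
a=r.grab_frame("scene")[100:260,270:420];b=r.grab_frame("top")[180:250,240:380]
cv2.imwrite("pics/c3.png",np.vstack([cv2.resize(a,(360,384),interpolation=2),cv2.resize(b,(360,180),interpolation=2)]))
E
```

```text
t 11.9 stand xyz [ -1.5  28.  122.6] toolx yaw 88.94 tz [ 0.  0. -1.] F [ 0.02 -0.19  1.1 ] tips 0.022 -6.637811373636987e-05
```

View pics/c3.png

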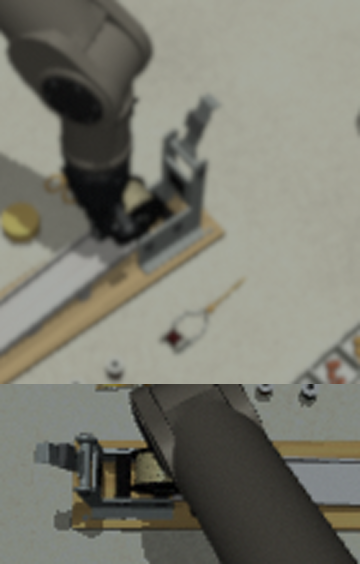

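The top crop shows the spool's front edge at about (135,470), so its centre is at stand y of about 68-73. It isn't over the roller yet.

>>> step_arm([
  {"rx": 0,"ry": 0,"rz": 0,"dx": 2,"dy": 0,"dz": -0.3,"gripper": -1},
  {"rx": 0,"ry": 0,"rz": 0,"dx": 2,"dy": 0,"dz": -0.3,"gripper": -1},
  {"rx": 0,"ry": 0,"rz": 0,"dx": 2,"dy": 0,"dz": -0.3,"gripper": -1},
  {"rx": 0,"ry": 0,"rz": 0,"dx": 2,"dy": 0,"dz": 0,"gripper": -1},
  {"rx": 0,"ry": 0,"rz": 0,"dx": 2,"dy": 0,"dz": 0,"gripper": -1},
  {"rx": 0,"ry": 0,"rz": 0,"dx": 2,"dy": 0,"dz": 0,"gripper": -1},
  {"rx": 0,"ry": 0,"rz": 0,"dx": 2,"dy": 0,"dz": 0,"gripper": -1},
  {"rx": 0,"ry": 0,"rz": 0,"dx": 2,"dy": 0,"dz": 0,"gripper": -1},
  {"rx": 0,"ry": 0,"rz": 0,"dx": 0,"dy": 0,"dz": 0,"gripper": -1},
  {"rx": 0,"ry": 0,"rz": 0,"dx": 0,"dy": 0,"dz": 0,"gripper": -1},
  {"rx": 0,"ry": 0,"rz": 0,"dx": 0,"dy": 0,"dz": 0,"gripper": -1},
  {"rx": 0,"ry": 0,"rz": 0,"dx": 0,"dy": 0,"dz": 0,"gripper": -1},
])

```text
clock: 13.5
tcp_pos: [0.5175, 0.0324, 0.1235]
orientation: [2.242, 2.201, -0.0]
contact_force: [-0.2, -0.1, 0.3]
grip_width: -0.0001
gripper_force: 0.0
```

```bash
python3 - <<'E'
from h import *
st()
a=r.grab_frame("scene")[100:260,270:420];b=r.grab_frame("top")[180:250,240:380]
cv2.imwrite("pics/c4.png",np.vstack([cv2.resize(a,(360,384),interpolation=2),cv2.resize(b,(360,180),interpolation=2)]))
E
```

```text
t 13.5 stand xyz [ -1.6  43.7 123.5] toolx yaw 88.93 tz [-0. -0. -1.] F [-0.18 -0.06  0.32] tips 0.022 -0.00014104891984905384
```

View pics/c4.png

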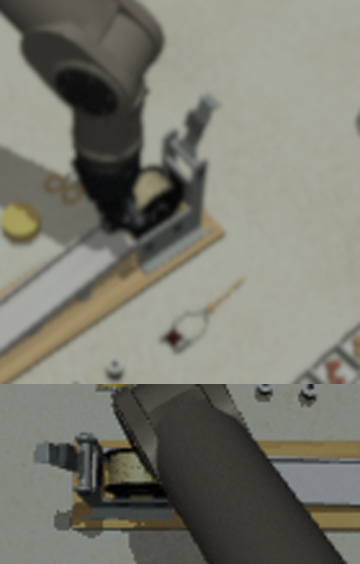

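Seated: the spool's front edge is now at about (104,470) in the top crop, which is full-image column 280 as predicted for the seat, and the contact force is zero. Next I'll retreat, rise and pass over to the uphill side of the drag arm.

>>> step_arm([
  {"rx": 0,"ry": 0,"rz": 0,"dx": -10,"dy": 0,"dz": 0,"gripper": -1},
  {"rx": 0,"ry": 0,"rz": 0,"dx": -15,"dy": 0,"dz": 0,"gripper": -1},
  {"rx": 0,"ry": 0,"rz": 0,"dx": -15,"dy": 0,"dz": 0,"gripper": -1},
  {"rx": 0,"ry": 0,"rz": 0,"dx": 0,"dy": 0,"dz": -32,"gripper": -1},
  {"rx": 0,"ry": 0,"rz": 0,"dx": 0,"dy": 0,"dz": -32,"gripper": -1},
  {"rx": 0,"ry": 0,"rz": 0,"dx": 0,"dy": 0,"dz": -32,"gripper": -1},
  {"rx": 0,"ry": 0,"rz": 0,"dx": 0,"dy": 0,"dz": -32,"gripper": -1},
  {"rx": 0,"ry": 0,"rz": 0,"dx": 0,"dy": 0,"dz": -32,"gripper": -1},
  {"rx": 0,"ry": 0,"rz": 0,"dx": 0,"dy": 0,"dz": -32,"gripper": -1},
  {"rx": 0,"ry": 0,"rz": 0,"dx": 31,"dy": 0,"dz": 0,"gripper": -1},
  {"rx": 0,"ry": 0,"rz": 0,"dx": 31,"dy": 0,"dz": 0,"gripper": -1},
  {"rx": 0,"ry": 0,"rz": 0,"dx": 31,"dy": 0,"dz": 0,"gripper": -1},
  {"rx": 0,"ry": 0,"rz": 0,"dx": 31,"dy": 0,"dz": 0,"gripper": -1},
  {"rx": 0,"ry": 0,"rz": 0,"dx": 31,"dy": 0,"dz": 0,"gripper": -1},
  {"rx": 0,"ry": 0,"rz": 0,"dx": 31,"dy": 0,"dz": 0,"gripper": -1},
  {"rx": 0,"ry": 0,"rz": 0,"dx": 31,"dy": 0,"dz": 0,"gripper": -1},
  {"rx": 0,"ry": 0,"rz": 0,"dx": 31,"dy": 0,"dz": 0,"gripper": -1},
  {"rx": 0,"ry": 0,"rz": 0,"dx": 0,"dy": 0,"dz": 0,"gripper": -1},
  {"rx": 0,"ry": 0,"rz": 0,"dx": 0,"dy": 0,"dz": 0,"gripper": -1},
])

```text
clock: 15.98
tcp_pos: [0.5218, 0.2388, 0.3152]
orientation: [2.243, 2.199, -0.001]
contact_force: [0.0, -0.3, -0.3]
grip_width: -0.0002
gripper_force: 0.0
```

```bash
python3 - <<'E'
from h import *
st();print(r.get_obs()["joints"].round(2))
E
```

```text
t 15.97 stand xyz [ -2.2 250.2 315.2] toolx yaw 88.86 tz [-0.    -0.001 -1.   ] F [ 0.02 -0.3  -0.26] tips 0.022 -0.00018607791171698507
[ 0.03  0.34 -0.72  1.69  0.24  1.2  -0.77]
```

>>> step_arm([
  {"rx": 0,"ry": 0,"rz": 0,"dx": 0,"dy": 2,"dz": 24,"gripper": -1},
  {"rx": 0,"ry": 0,"rz": 0,"dx": 0,"dy": 0,"dz": 24,"gripper": -1},
  {"rx": 0,"ry": 0,"rz": 0,"dx": 0,"dy": 0,"dz": 23,"gripper": -1},
  {"rx": 0,"ry": 0,"rz": 0,"dx": -8,"dy": 0,"dz": 0,"gripper": -1},
  {"rx": 0,"ry": 0,"rz": 0,"dx": -8,"dy": 0,"dz": 0,"gripper": -1},
  {"rx": 0,"ry": 0,"rz": 0,"dx": -8,"dy": 0,"dz": 0,"gripper": -1},
  {"rx": 0,"ry": 0,"rz": 0,"dx": -4,"dy": 0,"dz": 0,"gripper": -1},
  {"rx": 0,"ry": 0,"rz": 0,"dx": -4,"dy": 0,"dz": 0,"gripper": -1},
  {"rx": 0,"ry": 0,"rz": 0,"dx": -4,"dy": 0,"dz": 0,"gripper": -1},
  {"rx": 0,"ry": 0,"rz": 0,"dx": -4,"dy": 0,"dz": 0,"gripper": -1},
  {"rx": 0,"ry": 0,"rz": 0,"dx": -4,"dy": 0,"dz": 0,"gripper": -1},
  {"rx": 0,"ry": 0,"rz": 0,"dx": -4,"dy": 0,"dz": 0,"gripper": -1},
  {"rx": 0,"ry": 0,"rz": 0,"dx": -4,"dy": 0,"dz": 0,"gripper": -1},
  {"rx": 0,"ry": 0,"rz": 0,"dx": -4,"dy": 0,"dz": 0,"gripper": -1},
  {"rx": 0,"ry": 0,"rz": 0,"dx": -4,"dy": 0,"dz": 0,"gripper": -1},
  {"rx": 0,"ry": 0,"rz": 0,"dx": -4,"dy": 0,"dz": 0,"gripper": -1},
])

```text
clock: 17.98
tcp_pos: [0.5222, 0.1761, 0.2445]
orientation: [2.242, 2.201, -0.0]
contact_force: [0.9, 0.3, 0.2]
grip_width: -0.0
gripper_force: 0.0
```

```bash
python3 - <<'E'
from h import *
st()
a=r.grab_frame("scene")[90:230,290:430];b=r.grab_frame("top")[170:250,230:350]
cv2.imwrite("pics/c5.png",np.hstack([cv2.resize(a,(360,360),interpolation=2),cv2.resize(b,(440,360),interpolation=2)]))
E
```

```text
t 17.98 stand xyz [ -0.4 187.5 244.5] toolx yaw 88.94 tz [ 0. -0. -1.] F [0.89 0.32 0.21] tips 0.022 -2.174354848906436e-05
```

View pics/c5.png

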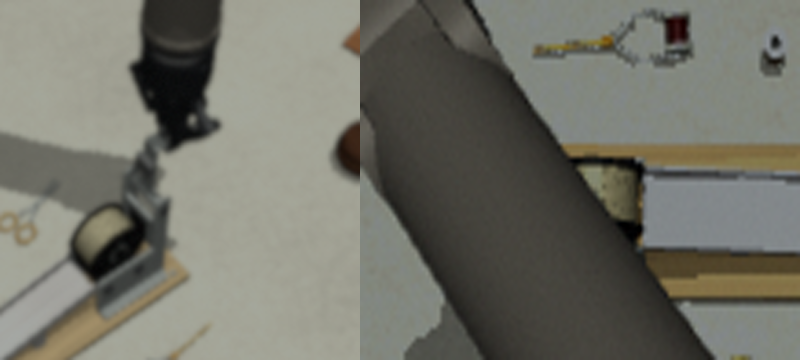

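Left panel: the spool is still seated at about (105,240), and the arm stands near upright at (150,165) against the fingertips. I'll push on past the tipping point, then back off.

>>> step_arm([
  {"rx": 0,"ry": 0,"rz": 0,"dx": -4,"dy": 0,"dz": 0,"gripper": -1},
  {"rx": 0,"ry": 0,"rz": 0,"dx": -4,"dy": 0,"dz": 0,"gripper": -1},
  {"rx": 0,"ry": 0,"rz": 0,"dx": -4,"dy": 0,"dz": 0,"gripper": -1},
  {"rx": 0,"ry": 0,"rz": 0,"dx": -4,"dy": 0,"dz": 0,"gripper": -1},
  {"rx": 0,"ry": 0,"rz": 0,"dx": -4,"dy": 0,"dz": 0,"gripper": -1},
  {"rx": 0,"ry": 0,"rz": 0,"dx": -4,"dy": 0,"dz": 0,"gripper": -1},
  {"rx": 0,"ry": 0,"rz": 0,"dx": -4,"dy": 0,"dz": 0,"gripper": -1},
  {"rx": 0,"ry": 0,"rz": 0,"dx": -4,"dy": 0,"dz": 0,"gripper": -1},
  {"rx": 0,"ry": 0,"rz": 0,"dx": 0,"dy": 0,"dz": 0,"gripper": -1},
  {"rx": 0,"ry": 0,"rz": 0,"dx": 0,"dy": 0,"dz": 0,"gripper": -1},
  {"rx": 0,"ry": 0,"rz": 0,"dx": 0,"dy": 0,"dz": 0,"gripper": -1},
  {"rx": 0,"ry": 0,"rz": 0,"dx": 0,"dy": 0,"dz": 0,"gripper": -1},
  {"rx": 0,"ry": 0,"rz": 0,"dx": 20,"dy": 0,"dz": -10,"gripper": -1},
  {"rx": 0,"ry": 0,"rz": 0,"dx": 30,"dy": 0,"dz": -20,"gripper": -1},
  {"rx": 0,"ry": 0,"rz": 0,"dx": 40,"dy": 0,"dz": -20,"gripper": -1},
  {"rx": 0,"ry": 0,"rz": 0,"dx": 40,"dy": 0,"dz": 0,"gripper": -1},
  {"rx": 0,"ry": 0,"rz": 0,"dx": 40,"dy": 0,"dz": 0,"gripper": -1},
  {"rx": 0,"ry": 0,"rz": 0,"dx": 0,"dy": 0,"dz": 0,"gripper": -1},
  {"rx": 0,"ry": 0,"rz": 0,"dx": 0,"dy": 0,"dz": 0,"gripper": -1},
  {"rx": 0,"ry": 0,"rz": 0,"dx": 0,"dy": 0,"dz": 0,"gripper": -1},
])

```text
clock: 20.58
tcp_pos: [0.5251, 0.3135, 0.2946]
orientation: [2.243, 2.199, -0.0]
contact_force: [-0.5, -0.7, 0.4]
grip_width: -0.0001
gripper_force: 0.0
```

```bash
python3 - <<'E'
from h import *
st()
a=r.grab_frame("scene")[90:270,220:400];b=r.grab_frame("top")[170:290,230:400]
cv2.imwrite("pics/c6.png",np.hstack([cv2.resize(a,(400,400),interpolation=2),cv2.resize(b,(400,400),interpolation=2)]))
E
```

```text
t 20.57 stand xyz [ -0.7 324.8 294.6] toolx yaw 88.85 tz [ 0.    -0.001 -1.   ] F [-0.46 -0.73  0.42] tips 0.022 -0.00014413286916652347
```

View pics/c6.png

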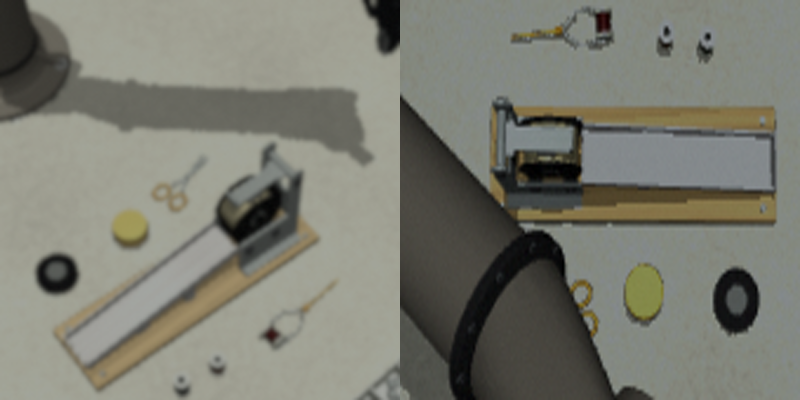

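The drag arm lies over the seated spool at about (255,185) in the scene crop, and the bystanders are in place. I'll let it settle for a second, check that nothing moves, then hand in.

>>> step_arm([
  {"rx": 0,"ry": 0,"rz": 0,"dx": 0,"dy": 0,"dz": 0,"gripper": -1},
  {"rx": 0,"ry": 0,"rz": 0,"dx": 0,"dy": 0,"dz": 0,"gripper": -1},
  {"rx": 0,"ry": 0,"rz": 0,"dx": 0,"dy": 0,"dz": 0,"gripper": -1},
  {"rx": 0,"ry": 0,"rz": 0,"dx": 0,"dy": 0,"dz": 0,"gripper": -1},
  {"rx": 0,"ry": 0,"rz": 0,"dx": 0,"dy": 0,"dz": 0,"gripper": -1},
  {"rx": 0,"ry": 0,"rz": 0,"dx": 0,"dy": 0,"dz": 0,"gripper": -1},
  {"rx": 0,"ry": 0,"rz": 0,"dx": 0,"dy": 0,"dz": 0,"gripper": -1},
  {"rx": 0,"ry": 0,"rz": 0,"dx": 0,"dy": 0,"dz": 0,"gripper": -1},
])

```text
clock: 21.68
tcp_pos: [0.5247, 0.3144, 0.2945]
orientation: [-2.242, -2.201, 0.0]
contact_force: [0.3, 0.2, -0.0]
grip_width: 0.0001
gripper_force: 0.0
```

```bash
python3 - <<'E'
from h import *
a=r.grab_frame("scene")[140:220,300:370]
for i in range(8): b=r.grab_frame("scene")[140:220,300:370]
d=cv2.absdiff(a,b);old=cv2.imread("pics/c6.png")[:,:400]
now=cv2.resize(r.grab_frame("scene")[90:270,220:400],(400,400),interpolation=2)
print(d.max(),d.mean(),cv2.absdiff(old,now)[130:260,180:320].max())
if d.max()<30: print(r.hand_in())
E
```

```text
6 0.37660714285714286 20
the job is handed in; nothing more can be done
None
```

The spool sits between the rollers with the drag arm's pad down on it, nothing else in the final views looked moved, and I handed the job in at about 22 s; no verdict came back.

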